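Set out the weighing place for a laurel soap

TASK

Set out the weighing place for a laurel soap: put the empty steel beaker on the middle of the scale's pan, stand the olive oil to the left of the scale and the laurel oil to the left of the olive oil, and to the right of the scale stand the pink clay pot with the green clay pot stacked squarely on top of it (green is used first). Everything stands upright in one straight row through the middle of the pan, parallel to the scale's display edge, with about 3 cm of clear table between the scale's case and its neighbour on each side and between the two oils; left and right are those of a person facing the scale with its display towards them. Set everything down gently without dropping it, never tip anything over, and leave the castor oil, the blue pot and the corked jar where they are, as this recipe does not use them.

Things in the scene. Friction and masses are not known exactly. Their poses are not given: they have to be found in the camera images.
- scale_pan (a point): Centre of the pan top of a bench scale fixed to the table. Grey case 125 mm wide (its y) x 160 mm deep (its x), 24 mm high; round steel pan 112 mm across, top 34 mm above the table. x points away from the display and its user (display edge nearest the robot), y to the user's left, z up. From this point the case reaches 62.5 mm to either side, 98 mm to the display edge, 62 mm to the back.
- beaker_c (a point): Loose empty stainless steel beaker, straight-sided and open at the top, 60 mm outside diameter, 85 mm tall, 3 mm wall, small lip on the rim, about 120 g. Point: centre, half-way up its axis; z up; round, so yaw is free.
- olive_c (a point): Loose 100 ml bottle, 48 mm diameter up to 80 mm height, then a shoulder narrowing to a 30 mm screw cap (93 to 112 mm); 112 mm tall over all, about 140 g. OLIVE OIL: golden-green bottle with a WHITE cap. Point: centre, half-way up its axis; z up; round, so yaw is free.
- laurel_c (a point): Loose 100 ml bottle, 48 mm diameter up to 80 mm height, then a shoulder narrowing to a 30 mm screw cap (93 to 112 mm); 112 mm tall over all, about 140 g. LAUREL OIL: very dark brown bottle with a RED cap. Point: centre, half-way up its axis; z up; round, so yaw is free.
- green_pot_c (a point): Loose round screw-lid pot, 46 mm diameter (the black lid; the body below it 44 mm), 40 mm tall, flat top and bottom, about 70 g, black lid with a round sticker and a body both coloured GREEN (green clay). Point: centre, half-way up its axis; z up; round, so yaw is free.
- pink_pot_c (a point): Loose round screw-lid pot, 46 mm diameter (the black lid; the body below it 44 mm), 40 mm tall, flat top and bottom, about 70 g, black lid with a round sticker and a body both coloured PINK (pink clay). Point: centre, half-way up its axis; z up; round, so yaw is free.
- castor_c (a point): Loose 100 ml bottle, 48 mm diameter up to 80 mm height, then a shoulder narrowing to a 30 mm screw cap (93 to 112 mm); 112 mm tall over all, about 140 g. CASTOR OIL, not used, to be left alone: pale yellow bottle with a BLACK cap. Point: centre, half-way up its axis; z up; round, so yaw is free.
- blue_pot_c (a point): Loose round screw-lid pot, 46 mm diameter (the black lid; the body below it 44 mm), 40 mm tall, flat top and bottom, about 70 g, black lid with a round sticker and a body both coloured BLUE; not used, to be left alone. Point: centre, half-way up its axis; z up; round, so yaw is free.
- cork_jar_c (a point): Loose glass jar of dark dried berries with a cork stopper, 60 mm diameter, 85 mm tall; not used, to be left alone. Point: centre, half-way up its axis; z up; round, so yaw is free.
There are look-alikes about, which are no part of the job. Leave any orange or yellow look-alike of the part that bears green_pot_c alone.

How it is judged:
By the outcome, as a careful person would: the job done as asked, in the order asked, and still so for the second after the job is handed in, with the robot touching nothing.
It also fails if it takes over 131 s, if anything falls off the work surface, if the arm or the gripper's body presses on something with over 40 N, if the wrist force passes 120 N, or if a joint passes its speed limit or range.

ROBOT

A 6-joint arm with a two-finger parallel gripper is mounted at the origin on the work surface. World frame = base frame: x ahead of the robot, y to its left, z up, the work surface at z = 0. Lengths are in m, angles in degrees, forces in N, time in s.
With the tool pointing down it reaches from about 0.3 to 0.75 m from the base axis. Payload 8.5 kg.
Tool frame: the origin (TCP) lies between the finger pads; the fingertips stand 17 mm ahead of it and the grasp point (between the pads) lies 2 mm behind it; z points along the fingers, y is the direction in which the jaws open and shut (so a half turn about z gives the same grasp; the last joint's range is limited). The gripper opens to 85 mm and grips with 20 to 120 N. Pads are 22 mm wide; open, the fingers measure 114 mm over their backs; the gripper's body (76 mm by 85 mm) begins 54 mm behind the grasp point. The pads swing forward as they close: fully open they stand 13 mm farther back than shut.
Start: joints at [-85.388, 21.807, 74.336, -0, 83.858, -12.336], TCP at [0.16, -0.526, 0.248] pointing down, gripper open.
Joint ranges: [-178.18, 178.18], [-50.72, 133.34], [12.68, 142.11], [-81.47, 261.47], [9.98, 163.14], [-165.26, 165.26]. Speed limits (degrees/s): [136.94, 136.94, 180, 180, 180, 180].

INTERFACE

Orientations are given as a 3x3 rotation matrix whose columns are the frame's x, y, z axes.
In Python, from rig import readout, eyes, env gives the robot as it stands.
- The arm moves only by the tool arm_command, never from a script. Its argument "rows" is text: rows parted by semicolons, each of 7 numbers parted by spaces: the closure, from 0 (fully open) to 1 (shut), then the shift along the tool's x, y, z in mm, then the turn, a rotation vector about the tool's x, y, z in degrees. In form: grip dx dy dz rx ry rz; .... A call has 1 to 5 rows; each row shifts and turns the commanded pose from where the row before left it, along the tool's axes as they then stand; what a row does not reach is not made up. A row lasts 1/12 s, in which the tool goes at most 41.7 mm and 7.16 degrees, less where a joint would pass 70% of its speed; a pose out of reach is approached as far as the arm can. A call with a gripper value outside its range is refused whole. The fingers move at their own pace and stop on an object; "squeeze" is the grip in N (left out, the last holds). Time passes only in rows, so rows that do not move let the fingers close. It gives the time, the measured TCP pose, the force and the opening at its end, in the units of the state.
- readout.observe(): the state, without advancing time (a new reading comes with each control period).
- eyes.get_image(name): name is "scene" or "top" or "wrist"; returns the picture (400x640x3 uint8, red, green, blue); there is no depth.
- eyes.camera_model(name): a dict with "mtx" (3x3 intrinsics, pixels), "view" (4x4, takes a point from world to camera coordinates). Camera axes: x right, y up, looking along -z (the intrinsics and any distortion apply to the point x, -y, -z); pixel columns grow to the right and rows downward; lengths in m; the calibration is good to about 2 mm. The wrist camera is an equidistant fisheye: a pixel r from the principal point sees the ray r / f radians off the axis. A picture is of the moment at which its call begins: read the wrist's pose just before it. camera_model takes no time and is no camera call; for the wrist camera it gives the pose at the moment of the call.
- env.close_job(): hands the job in, once; it reports no verdict.
The state is a dict: "time_s": time; "q": joint angles; "qvel": joint speeds; "joint_efforts": joint torques, N m; "position": TCP position; "tool_rot": TCP orientation; "ft_force": force on the tool from outside, world axes, zero at the start; "wrist_torque": the same for the moment, N m; "grip_width": finger opening in m.
Only numpy, scipy, OpenCV 4.12 (cv2) and the standard library are available. Lean on these libraries where they do the work, as an engineer would, in place of code of your own. Each camera call takes 0.05 s, during which the arm holds its last target. There are 200 camera calls.

## Working session

There is one attempt and no reset: what is moved stays moved. The work goes in short steps, Python scripts to look and compute and a tool call to move; the robot and the scene stay as the last step left them, time stands still between calls to the robot, and variables do not carry over. Pictures are saved under pics/ and viewed, about 12 in all and at most 16, crops included, and the job is handed in when it is done.

Besides the shell and the picture viewer there is one more tool, called after ">>>" in YAML: its name, and indented under it one key for each argument. arm_command: Moves the arm, as the interface text tells. Its arguments: {"type":"object","properties":{"rows":{"type":"string"},"squeeze":{"type":"number"}},"required":["rows"]}

```bash
ls; mkdir -p pics
python3 - <<'E'
from rig import readout, eyes, env
import cv2
s=readout.observe(); print(s)
for n in("scene","top","wrist"):
    m=eyes.camera_model(n); print(n,m)
    im=eyes.get_image(n); cv2.imwrite(f"pics/{n}0.png",im[:,:,::-1])
E
```

```text
pics
{'time_s': 0.0, 'q': array([-8.53900409e+01,  2.18437231e+01,  7.43838918e+01,  1.31167878e-03,
        8.38580553e+01, -1.23362290e+01]), 'qvel': array([ 0.09583872,  0.05071992,  0.00276891, -0.03071517,  0.09946524,
       -0.01359623]), 'joint_efforts': array([-8.68157367e-04, -4.48472750e+01, -2.31275547e+01, -2.37420545e-04,
        4.94160166e-03,  4.18057567e-06]), 'position': array([ 0.16028834, -0.5258576 ,  0.24769122]), 'tool_rot': array([[ 9.56579664e-01,  2.91470989e-01, -9.74864943e-05],
       [ 2.91470805e-01, -9.56578561e-01,  1.49221806e-03],
       [ 3.41684783e-04, -1.45583991e-03, -9.99998882e-01]]), 'ft_force': array([ 0.71313224, -1.16070169,  0.38289795]), 'wrist_torque': array([ 0.00029957, -0.02838429, -0.02740005]), 'grip_width': 0.08537345276173058}
scene {'mtx': array([[413.50957238,   0.        , 316.20184555],
       [  0.        , 413.50957238, 203.84759597],
       [  0.        ,   0.        ,   1.        ]]), 'view': array([[-0.54573873,  0.8379159 , -0.00813559,  0.33003126],
       [-0.52725049, -0.3358224 ,  0.78053202,  0.21931639],
       
[... 356 characters left out ...]
    [ 0.9959295 , -0.01579838,  0.08874026, -0.5153286 ],
       [-0.08913712, -0.02649308,  0.99566696, -1.32405935],
       [ 0.        ,  0.        ,  0.        ,  1.        ]])}
wrist {'mtx': array([[309.70691629,   0.        , 319.64827088],
       [  0.        , 309.70691629, 203.62545276],
       [  0.        ,   0.        ,   1.        ]]), 'view': array([[ 2.90740303e-01, -9.56801514e-01, -9.69187581e-04,
        -5.48890524e-01],
       [ 9.15836378e-01,  2.78585293e-01, -2.89195373e-01,
         3.74441097e-02],
       [ 2.76972572e-01,  8.31931330e-02,  9.57269605e-01,
        -3.78244387e-01],
       [ 0.00000000e+00,  0.00000000e+00,  0.00000000e+00,
         1.00000000e+00]])}
```

View pics/top0.png

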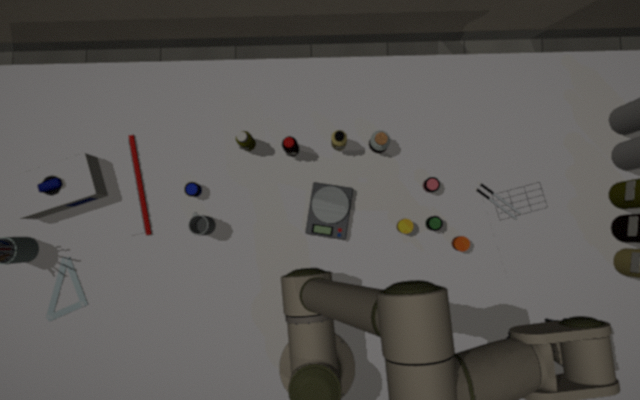

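View pics/scene0.png

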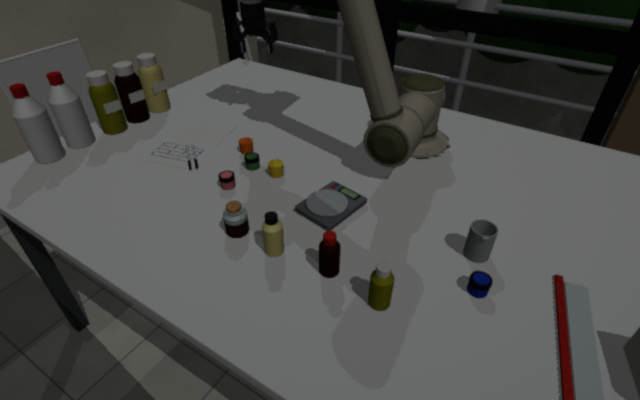

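```bash
cat > h.py <<'E'
import numpy as np, cv2
from rig import readout, eyes, env
def ray(n,uv,m=None):
    m=m or eyes.camera_model(n); K=m['mtx'];V=m['view'];R=V[:3,:3];c=-R.T@V[:3,3]
    x=(uv[0]-K[0,2])/K[0,0]; y=(uv[1]-K[1,2])/K[1,1]
    if n=="wrist":
        r=np.hypot(x,y); s=np.sin(r)/r if r>1e-9 else 1.; d=np.array([x*s,-y*s,-np.cos(r)])
    else: d=np.array([x,-y,-1.])
    return c,R.T@d
def onz(n,uv,z,m=None):
    c,d=ray(n,uv,m); return c+d*(z-c[2])/d[2]
def proj(n,P,m=None):
    m=m or eyes.camera_model(n); K=m['mtx'];V=m['view']; p=V[:3,:3]@np.asarray(P,float)+V[:3,3]; p=np.array([p[0],-p[1],-p[2]])
    if n=="wrist":
        r=np.hypot(p[0],p[1]); a=np.arctan2(r,p[2]); q=p[:2]/r*a
    else: q=p[:2]/p[2]
    return q*K[0,0]+K[:2,2]
E
python3 - <<'E'
from h import *
im=cv2.imread("pics/top0.png"); c=im[110:260,170:490]
c=cv2.resize(c,None,fx=2.5,fy=2.5,interpolation=cv2.INTER_CUBIC); c=cv2.convertScaleAbs(c,alpha=1.6)
cv2.imwrite("pics/top0c.png",c)
for n,uv,z in [("olive",(243,134),.112),("laurel",(289,140),.112),("pink",(432,183),.04),("green",(434,222),.04),("pan",(330,204),.034),("beaker",(203,220),.085)]:
    print(n,onz("top",uv,z).round(3))
E
```

```text
olive [0.685 0.201 0.112]
laurel [0.665 0.068 0.112]
pink [ 0.542 -0.352  0.04 ]
green [ 0.426 -0.354  0.04 ]
pan [ 0.485 -0.047  0.034]
beaker [0.44  0.322 0.085]
```

View pics/top0c.png

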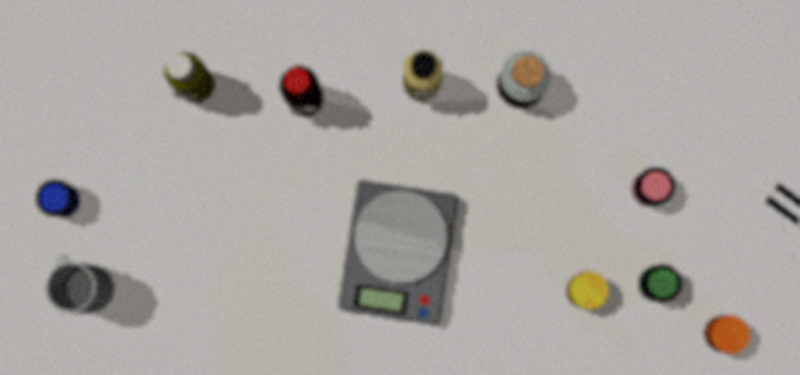

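```bash
cat >> h.py <<'E'
def blob(im,lo,hi,near,box=25):
    h=cv2.cvtColor(im,cv2.COLOR_BGR2HSV)
    m=cv2.inRange(h,np.array(lo),np.array(hi))
    k=np.zeros_like(m); u,v=map(int,near); k[max(0,v-box):v+box,max(0,u-box):u+box]=255
    n,l,st,ce=cv2.connectedComponentsWithStats(m&k)
    if n<2: return None
    i=1+np.argmax(st[1:,4]); return ce[i],st[i,4],(l==i).astype(np.uint8)
E
python3 - <<'E'
from h import *
im=cv2.imread("pics/top0.png")
hsv=cv2.cvtColor(im,cv2.COLOR_BGR2HSV)
for uv in [(243,136),(289,142),(432,184),(434,223),(330,204),(315,190),(345,232),(300,170),(203,224)]: print(uv,hsv[uv[1],uv[0]])
for n,lo,hi,near,z in [("red",(0,150,40),(8,255,255),(289,142),.112),("pink",(165,60,60),(180,200,255),(432,184),.04),("pink2",(0,60,60),(10,200,255),(432,184),.04),("green",(40,90,20),(85,255,255),(434,223),.04),("white",(0,0,105),(179,60,255),(243,136),.112)]:
    b=blob(im,lo,hi,near,12)
    if b: print(n,b[0].round(1),b[1],onz("top",b[0],z).round(4))
b=blob(im,(0,0,0),(179,255,85),(330,211),38)
cs=max(cv2.findContours(b[2],cv2.RETR_EXTERNAL,cv2.CHAIN_APPROX_NONE)[0],key=cv2.contourArea)
P=np.array([onz("top",p[0],.024)[:2] for p in cs],np.float32)
print("case",b[1],cv2.minAreaRect(P))
E
```

```text
(243, 136) [ 23  18 115]
(289, 142) [  0 223  95]
(432, 184) [178 107 114]
(434, 223) [ 57 120  64]
(330, 204) [50  8 96]
(315, 190) [120   5  55]
(345, 232) [ 0  5 51]
(300, 170) [ 20  14 113]
(203, 224) [30 10 51]
red [288.2 142. ] 86 [0.6596 0.0701 0.112 ]
pink [432.2 183.7] 116 [ 0.5402 -0.3525  0.04  ]
pink2 [437. 180.] 1 [ 0.551  -0.3672  0.04  ]
green [434.6 223. ] 127 [ 0.4232 -0.3554  0.04  ]
white [240.3 132.2] 344 [0.6907 0.2086 0.112 ]
case 1373 ((0.4643876850605011, -0.04889051616191864), (0.13662691414356232, 0.16117988526821136), 80.31024932861328)
```

>>> arm_command:
  rows: "0 0 0 0 0 0 -6.4; 0 0 0 0 0 0 -6.4; 0 0 0 0 0 0 -6.4; 0 0 0 0 0 0 -6.4; 0 0 0 0 0 0 -6.4"
  squeeze: 40

```text
time_s: 0.57
position: [0.1603, -0.526, 0.2481]
tool_rot: [[0.653, 0.758, -0.0], [0.758, -0.653, 0.001], [0.0, -0.0, -1.0]]
ft_force: [1.4, 0.6, 0.1]
grip_width: 0.0853
```

>>> arm_command:
  rows: "0 0 0 0 0 0 -6.4; 0 0 0 0 0 0 -6.4; 0 0 0 0 0 0 -6.4; 0 0 0 0 0 0 -6.4; 0 0 0 0 0 0 -6.4"

```text
time_s: 0.98
position: [0.1603, -0.526, 0.248]
tool_rot: [[0.152, 0.988, -0.0], [0.988, -0.152, 0.001], [0.001, -0.0, -1.0]]
ft_force: [-1.0, 0.6, 0.1]
grip_width: 0.0853
```

>>> arm_command:
  rows: "0 35 30 -15 0 0 0; 0 35 30 -15 0 0 0; 0 35 30 -15 0 0 0; 0 35 30 -15 0 0 0; 0 35 30 -15 0 0 0"

```text
time_s: 1.4
position: [0.3123, -0.3963, 0.3133]
tool_rot: [[0.158, 0.987, -0.0], [0.987, -0.158, 0.0], [0.0, -0.0, -1.0]]
ft_force: [0.3, 0.3, -0.1]
grip_width: 0.0854
```

>>> arm_command:
  rows: "0 35 10 0 0 0 0; 0 30 10 0 0 0 0; 0 0 0 0 0 0 0; 0 0 0 0 0 0 0; 0 0 0 0 0 0 0"

```text
time_s: 1.82
position: [0.3412, -0.3372, 0.3127]
tool_rot: [[0.157, 0.988, -0.0], [0.988, -0.157, -0.0], [-0.0, -0.0, -1.0]]
ft_force: [-0.2, -0.5, 0.4]
grip_width: 0.0856
```

Run:
```python
from h import *
import pickle
s=readout.observe(); m=eyes.camera_model("wrist"); im=eyes.get_image("wrist")[:,:,::-1]
cv2.imwrite("pics/w1.png",im); pickle.dump(m,open("w1.p","wb"))
print(s['time_s'],s['position'],s['tool_rot'].round(3),s['q'].round(1)); R=m['view'][:3,:3]
c=-R.T@m['view'][:3,3]; print("cam",c, s['tool_rot'].T@(c-s['position']))
for n,P in [("pink",(.54,-.3525,.04)),("green",(.423,-.355,.04)),("pan",(.485,-.047,.034))]: print(n,proj("wrist",P,m).round(0))
```

```text
1.8167 [ 0.34115421 -0.3371645   0.31266445] [[ 0.157  0.988 -0.   ]
 [ 0.988 -0.157 -0.   ]
 [-0.    -0.    -1.   ]] [-58.8  12.2  77.6  -0.   90.2 -49.8]
cam [ 0.35176314 -0.26372987  0.43723383] [ 0.07417585 -0.00110485 -0.12457708]
pink [463. 161.]
green [383. 174.]
pan [391. -47.]
```

View pics/w1.png

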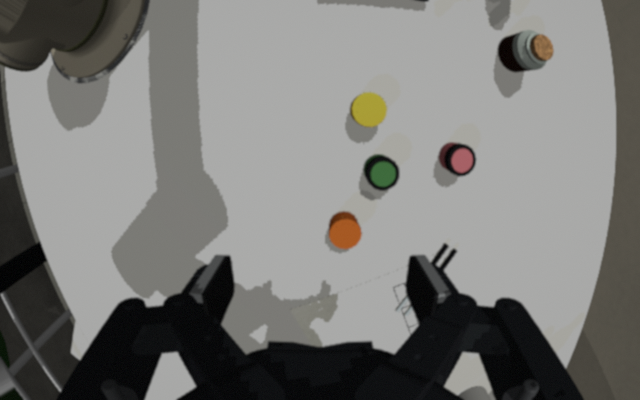

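>>> arm_command:
  rows: "0 30 15 0 0 0 0; 0 30 15 0 0 0 0; 0 30 15 0 0 0 0; 0 30 15 0 0 0 0; 0 30 15 0 0 0 0"

```text
time_s: 2.28
position: [0.4394, -0.2004, 0.3125]
tool_rot: [[0.16, 0.987, -0.0], [0.987, -0.16, 0.0], [0.0, -0.0, -1.0]]
ft_force: [-0.5, -0.8, 1.1]
grip_width: 0.0854
```

>>> arm_command:
  rows: "0 0 0 0 0 0 0; 0 0 0 0 0 0 0; 0 0 0 0 0 0 0; 0 0 0 0 0 0 0"

```text
time_s: 2.62
position: [0.4384, -0.2019, 0.3126]
tool_rot: [[0.16, 0.987, -0.0], [0.987, -0.16, 0.0], [-0.0, -0.0, -1.0]]
ft_force: [1.0, 0.8, -0.6]
grip_width: 0.0853
```

Run:
```python
from h import *
import pickle
s=readout.observe(); m=eyes.camera_model("wrist"); im=eyes.get_image("wrist")[:,:,::-1]
cv2.imwrite("pics/w2.png",im); pickle.dump(m,open("w2.p","wb"))
print(s['time_s'],s['position'],s['tool_rot'].round(3))
for n,P in [("pink",(.54,-.3525,.04)),("green",(.423,-.355,.04)),("pan",(.485,-.047,.034))]: print(n,proj("wrist",P,m).round(0))
for n,lo,hi,P in [("pink",(165,60,60),(180,200,255),(.54,-.3525,.04)),("green",(40,90,20),(85,255,255),(.423,-.355,.04))]:
  for w in("w1","w2"):
    mm=pickle.load(open(w+".p","rb")); b=blob(cv2.imread(f"pics/{w}.png"),lo,hi,proj("wrist",P,mm),22)
    if b: print(n,w,b[0],b[1],onz("wrist",b[0],.04,mm))
```

```text
2.6167 [ 0.43843175 -0.20186502  0.31258481] [[ 0.16   0.987 -0.   ]
 [ 0.987 -0.16   0.   ]
 [-0.    -0.    -1.   ]]
pink [405. 260.]
green [327. 274.]
pan [337.  47.]
pink w1 [461.69519833 160.06889353] 479 [ 0.53793213 -0.35155676  0.04      ]
pink w2 [402.         258.57808219] 365 [ 0.53607717 -0.35015273  0.04      ]
green w1 [382.67244367 173.72790295] 577 [ 0.42194872 -0.35513493  0.04      ]
green w2 [325.96511628 273.29767442] 430 [ 0.42217262 -0.35419311  0.04      ]
```

View pics/w2.png

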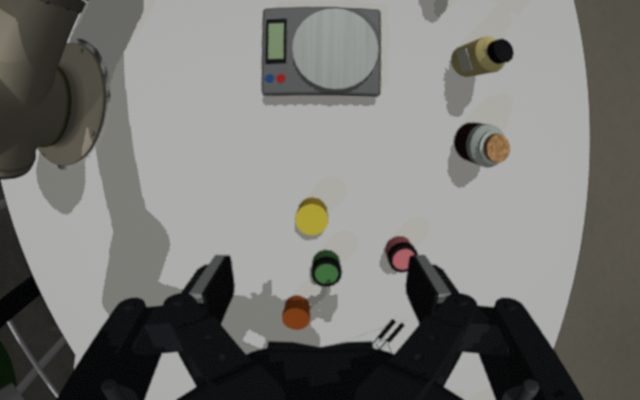

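Run:
```python
from h import *
import pickle
m=pickle.load(open("w2.p","rb")); im=cv2.imread("pics/w2.png"); g=cv2.cvtColor(im,cv2.COLOR_BGR2GRAY)
print([int(g[v,u]) for u,v in [(335,50),(310,30),(370,85),(250,50),(320,110),(370,20),(275,40)]])
# case: non-table
b=blob(im,(0,0,0),(179,255,118),(322,52),68)
cs=max(cv2.findContours(b[2],cv2.RETR_EXTERNAL,cv2.CHAIN_APPROX_NONE)[0],key=cv2.contourArea)
P=np.array([onz("wrist",p[0],.024,m)[:2] for p in cs],np.float32)
print("case",b[1],cv2.boundingRect(cs),cv2.minAreaRect(P))
dbg=im.copy(); cv2.drawContours(dbg,[cs],-1,(0,0,255),1)
b=blob(im,(0,0,100),(179,40,165),(336,49),46)
k=cv2.morphologyEx(b[2],cv2.MORPH_OPEN,np.ones((9,9)))
cs=max(cv2.findContours(k,cv2.RETR_EXTERNAL,cv2.CHAIN_APPROX_NONE)[0],key=cv2.contourArea)
cs=cv2.convexHull(cs)
P=np.array([onz("wrist",p[0],.034,m)[:2] for p in cs],np.float32)
print("pan",cv2.boundingRect(cs),cv2.minEnclosingCircle(P),cv2.fitEllipse(P))
cv2.drawContours(dbg,[cs],-1,(0,255,0),1)
cv2.imwrite("pics/w2c.png",cv2.resize(dbg[0:115,240:400],None,fx=4,fy=4,interpolation=0))
```

```text
[152, 151, 91, 172, 172, 90, 128]
case 4609 (262, 7, 119, 91) ((0.46486616134643555, -0.04569012671709061), (0.12536391615867615, 0.15724952518939972), 80.7273178100586)
pan (292, 5, 87, 84) ((0.4830520749092102, -0.0437353178858757), 0.05817403271794319) ((0.4830928146839142, -0.04467562586069107), (0.11144540458917618, 0.1149899810552597), 174.56556701660156)
```

View pics/w2c.png

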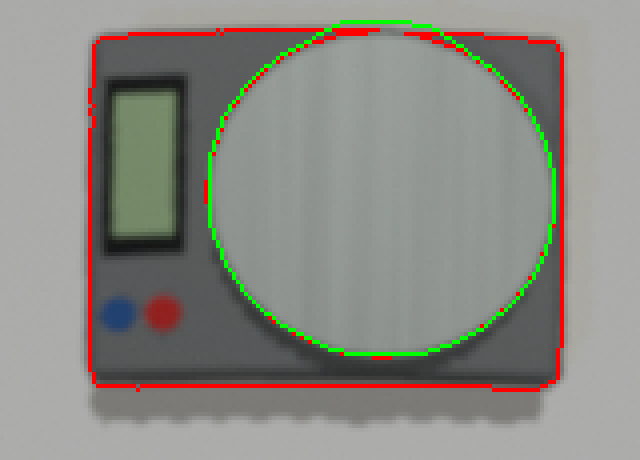

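>>> arm_command:
  rows: "0 -26.4 24.4 0 0 0 0; 0 -26.4 24.4 0 0 0 0; 0 -26.4 24.4 0 0 0 0; 0 -26.4 24.4 0 0 0 0; 0 -26.4 24.4 0 0 0 0"

```text
time_s: 3.08
position: [0.5385, -0.3527, 0.3126]
tool_rot: [[0.159, 0.987, -0.0], [0.987, -0.159, 0.0], [0.0, -0.0, -1.0]]
ft_force: [0.3, 0.3, 0.8]
grip_width: 0.0856
```

>>> arm_command:
  rows: "0 0 0 35 0 0 0; 0 0 0 35 0 0 0; 0 0 0 35 0 0 0; 0 0 0 35 0 0 0; 0 0 0 30 0 0 0"

```text
time_s: 3.5
position: [0.5373, -0.3509, 0.1403]
tool_rot: [[0.159, 0.987, -0.001], [0.987, -0.159, 0.001], [0.001, -0.002, -1.0]]
ft_force: [0.3, 0.3, -0.0]
grip_width: 0.0853
```

>>> arm_command:
  rows: "0 0 0 20 0 0 0; 0 0 0 10 0 0 0; 0 0 0 0 0 0 0; 0 0 0 0 0 0 0; 0 0 0 0 0 0 0"

```text
time_s: 3.92
position: [0.539, -0.3509, 0.1146]
tool_rot: [[0.158, 0.987, 0.002], [0.987, -0.158, -0.002], [-0.002, 0.002, -1.0]]
ft_force: [0.4, -0.1, 0.3]
grip_width: 0.0859
```

Run:
```python
from h import *
import pickle
s=readout.observe(); m=eyes.camera_model("wrist"); im=eyes.get_image("wrist")[:,:,::-1]
cv2.imwrite("pics/w3.png",im); pickle.dump(m,open("w3.p","wb"))
print(s['time_s'],s['position'],s['ft_force'])
P=(.538,-.352,.04); print(proj("wrist",P,m).round(0), proj("wrist",s['position']-[0,0,s['position'][2]-.04],m))
b=blob(im.copy(),(165,60,40),(180,220,255),proj("wrist",P,m),60); print(b[0],b[1],onz("wrist",b[0],.04,m))
```

```text
3.9167 [ 0.53904087 -0.3509358   0.11459225] [ 0.40934195 -0.12235754  0.29548902]
[319. 224.] [320.74598898 222.64678474]
[319.94947994 222.6820208 ] 2019 [ 0.53849771 -0.35087389  0.04      ]
```

View pics/w3.png

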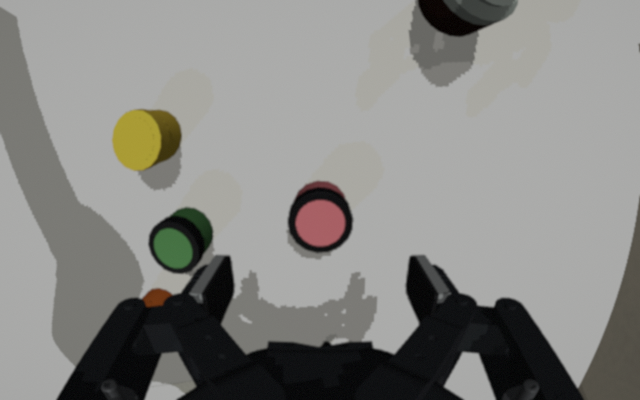

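>>> arm_command:
  rows: "0 0 0 30 0 0 0; 0 0 0 30 0 0 0; 0 0 0 20 0 0 0; 0 0 0 12 0 0 0; 0 0 0 0 0 0 0"

```text
time_s: 4.38
position: [0.5382, -0.3496, 0.0194]
tool_rot: [[0.157, 0.988, -0.002], [0.988, -0.157, 0.002], [0.001, -0.002, -1.0]]
ft_force: [-0.3, 0.7, -0.4]
grip_width: 0.0854
```

>>> arm_command:
  rows: "1 0 0 0 0 0 0; 1 0 0 0 0 0 0; 1 0 0 0 0 0 0; 1 0 0 0 0 0 0; 1 0 0 0 0 0 0"

```text
time_s: 4.8
position: [0.5393, -0.3505, 0.0226]
tool_rot: [[0.157, 0.988, 0.002], [0.988, -0.157, -0.002], [-0.002, 0.002, -1.0]]
ft_force: [-0.4, 1.3, 6.1]
grip_width: 0.0448
```

>>> arm_command:
  rows: "1 0 0 0 0 0 0; 1 0 0 0 0 0 0; 1 0 0 0 0 0 0; 1 0 0 0 0 0 0; 1 0 0 0 0 0 0"

```text
time_s: 5.22
position: [0.5393, -0.3505, 0.0226]
tool_rot: [[0.157, 0.988, 0.002], [0.988, -0.157, -0.002], [-0.002, 0.002, -1.0]]
ft_force: [-0.7, 0.9, 5.4]
grip_width: 0.0448
```

>>> arm_command:
  rows: "1 0 0 -15 0 0 0; 1 0 0 -25 0 0 0; 1 0 0 -20 0 0 0; 1 12 -8 0 0 0 0; 1 23 -14 0 0 0 0"

```text
time_s: 5.63
position: [0.5233, -0.314, 0.0827]
tool_rot: [[0.159, 0.987, 0.004], [0.987, -0.159, -0.004], [-0.003, 0.005, -1.0]]
ft_force: [-0.1, 0.3, -2.2]
grip_width: 0.0449
```

>>> arm_command:
  rows: "1 30 -18 0 0 0 0; 1 30 -18 0 0 0 0; 1 30 -18 0 0 0 0; 1 30 -17 0 0 0 0; 1 20 -11 0 0 0 0"

```text
time_s: 6.05
position: [0.4621, -0.1582, 0.0814]
tool_rot: [[0.157, 0.988, -0.0], [0.988, -0.157, 0.0], [0.0, -0.0, -1.0]]
ft_force: [0.2, 0.1, -0.2]
grip_width: 0.045
```

>>> arm_command:
  rows: "1 0 0 0 0 0 0; 1 0 0 10 0 0 0; 1 0 0 15 0 0 0; 1 0 0 15 0 0 0; 1 0 0 0 0 0 0"

```text
time_s: 6.47
position: [0.4631, -0.161, 0.0393]
tool_rot: [[0.158, 0.987, -0.002], [0.987, -0.158, 0.001], [0.001, -0.002, -1.0]]
ft_force: [-0.1, -0.0, -0.5]
grip_width: 0.0449
```

>>> arm_command:
  rows: "1 0 0 0 0 0 0; 1 0 0 0 0 0 0; 1 0 0 0 0 0 0; 1 0 0 0 0 0 0; 1 0 0 0 0 0 0"

```text
time_s: 6.88
position: [0.4637, -0.161, 0.0413]
tool_rot: [[0.157, 0.988, 0.001], [0.988, -0.157, -0.001], [-0.0, 0.001, -1.0]]
ft_force: [-0.2, 0.6, -0.3]
grip_width: 0.0451
```

Run:
```python
from h import *
import pickle
s=readout.observe(); m=eyes.camera_model("wrist"); im=eyes.get_image("wrist")[:,:,::-1].copy()
cv2.imwrite("pics/w4.png",im); pickle.dump(m,open("w4.p","wb"))
p=s['position'];print(s['time_s'],p,s['ft_force'],s['grip_width'])
zt=p[2]+.0175
b=blob(im,(165,60,40),(180,220,255),proj("wrist",[*p[:2],zt],m),70); print(b[0],b[1],onz("wrist",b[0],zt,m))
print("case corner pred",[proj("wrist",(x,y,.024),m).round(0) for x,y in [(.4828-.1*0,-.047)]])
```

```text
6.8833 [ 0.46373397 -0.16102798  0.04134039] [-0.15108915  0.58249888 -0.26364619] 0.045060740365651976
[319.59209942 298.57146028] 4506 [ 0.46276371 -0.16009933  0.05884039]
case corner pred [array([324.,  24.])]
```

View pics/w4.png

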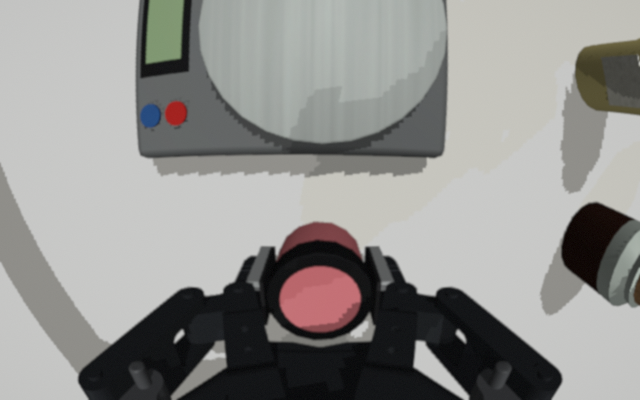

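Run:
```python
from h import *
import pickle
m=pickle.load(open("w4.p","rb")); im=cv2.imread("pics/w4.png"); g=cv2.cvtColor(im,cv2.COLOR_BGR2GRAY).astype(int)
ex=np.array([.9871,-.1599]);ey=np.array([.1599,.9871])
ab=lambda uv,z:(lambda p:(round(p@ey*1e3,1),round(p@ex*1e3,1)))(onz("wrist",uv,z,m)[:2])
for v in(15,25,35,50,70,90):
    r=g[v]; d=np.abs(np.diff(r)); L=190+np.argmax(d[190:245]); R=400+np.argmax(d[400:450]); print(v,L,R,ab((L+.5,v),.034),ab((R+.5,v),.034))
for u in(180,230,280,330,380,420): print(u,[ (i,g[i,u]) for i in range(146,164,2)])
print([ab((u,v),.024) for u,v in [(180,151),(300,151),(420,151)]],[ab((u,v),.0) for u,v in [(180,157),(420,157)]])
# pan fit
b=cv2.inRange(g.astype(np.uint8),100,255)
```

```text
15 190 446 (np.float64(37.3), np.float64(424.6)) (np.float64(37.4), np.float64(538.8))
25 198 447 (np.float64(31.7), np.float64(428.8)) (np.float64(32.5), np.float64(539.1))
35 198 447 (np.float64(26.8), np.float64(429.0)) (np.float64(27.6), np.float64(538.9))
50 200 447 (np.float64(19.6), np.float64(430.1)) (np.float64(20.4), np.float64(538.8))
70 206 447 (np.float64(10.1), np.float64(433.1)) (np.float64(11.1), np.float64(538.7))
90 217 446 (np.float64(0.6), np.float64(438.2)) (np.float64(1.9), np.float64(538.3))
180 [(146, np.int64(102)), (148, np.int64(99)), (150, np.int64(89)), (152, np.int64(78)), (154, np.int64(65)), (156, np.int64(93)), (158, np.int64(143)), (160, np.int64(143)), (162, np.int64(143))]
230 [(146, np.int64(99)), (148, np.int64(91)), (150, np.int64(80)), (152, np.int64(67)), (154, np.int64(71)), (156, np.int64(130)), (158, np.int64(144)), (160, np.int64(144)), (162, np.int64(144))]
280 [(146, np.int64(89)), (148, np.int64(85)), (150, np.int64(74)), (152, np.int64(65)), (154, np.int64(99)), (156, np.int64(143)), (158, np.int64(143)), (160, np.int64(144)), (162, np.int64(143))]
330 [(146, np.int64(56)), (148, np.int64(52)), (150, np.int64(49)), (152, np.int64(44)), (154, np.int64(76)), (156, np.int64(119)), (158, np.int64(123)), (160, np.int64(123)), (162, np.int64(122))]
380 [(146, np.int64(91)), (148, np.int64(84)), (150, np.int64(73)), (152, np.int64(61)), (154, np.int64(51)), (156, np.int64(98)), (158, np.int64(123)), (160, np.int64(122)), (162, np.int64(124))]
420 [(146, np.int64(93)), (148, np.int64(91)), (150, np.int64(82)), (152, np.int64(70)), (154, np.int64(59)), (156, np.int64(62)), (158, np.int64(116)), (160, np.int64(123)), (162, np.int64(124))]
[(np.float64(-26.7), np.float64(413.7)), (np.float64(-28.4), np.float64(473.3)), (np.float64(-27.4), np.float64(530.1))] [(np.float64(-32.9), np.float64(401.9)), (np.float64(-33.7), np.float64(538.5))]
```

>>> arm_command:
  rows: "1 0 1 8 0 0 0; 1 0 0 6 0 0 0; 1 0 0 3 0 0 0; 1 0 0 0 0 0 0; 1 0 0 0 0 0 0"

```text
time_s: 7.35
position: [0.4643, -0.1609, 0.0234]
tool_rot: [[0.157, 0.988, -0.001], [0.988, -0.157, 0.0], [0.0, -0.001, -1.0]]
ft_force: [0.9, -0.2, -0.4]
grip_width: 0.0448
```

>>> arm_command:
  rows: "1 0 0 1 0 0 0; 1 0 0 0 0 0 0; 1 0 0 0 0 0 0"

```text
time_s: 7.6
position: [0.4645, -0.161, 0.0228]
tool_rot: [[0.157, 0.988, -0.0], [0.988, -0.157, -0.0], [-0.0, -0.0, -1.0]]
ft_force: [-0.4, -0.5, -1.0]
grip_width: 0.0446
```

>>> arm_command:
  rows: "1 0 0 0.7 0 0 0; 1 0 0 0 0 0 0; 1 0 0 0 0 0 0"

```text
time_s: 7.85
position: [0.4645, -0.161, 0.0226]
tool_rot: [[0.157, 0.988, 0.0], [0.988, -0.157, -0.0], [-0.0, 0.0, -1.0]]
ft_force: [-1.3, 1.4, 6.0]
grip_width: 0.0447
```

>>> arm_command:
  rows: "0.3 0 0 0 0 0 0; 0.3 0 0 0 0 0 0; 0 0 0 0 0 0 0; 0 0 0 0 0 0 0; 0 0 0 0 0 0 0"

```text
time_s: 8.27
position: [0.4645, -0.161, 0.022]
tool_rot: [[0.157, 0.988, -0.0], [0.988, -0.157, 0.0], [0.0, -0.0, -1.0]]
ft_force: [-0.4, -0.3, -0.3]
grip_width: 0.0852
```

>>> arm_command:
  rows: "0 0 0 -15 0 0 0; 0 0 0 -25 0 0 0; 0 0 0 -30 0 0 0; 0 0 0 -20 0 0 0; 0 0 0 0 0 0 0"

```text
time_s: 8.68
position: [0.4659, -0.1618, 0.1157]
tool_rot: [[0.157, 0.988, 0.006], [0.988, -0.157, -0.004], [-0.003, 0.006, -1.0]]
ft_force: [1.0, -0.2, 0.2]
grip_width: 0.0852
```

>>> arm_command:
  rows: "0 0 0 0 0 0 0; 0 0 0 0 0 0 0; 0 0 0 0 0 0 0"

```text
time_s: 8.93
position: [0.464, -0.1607, 0.111]
tool_rot: [[0.157, 0.988, -0.002], [0.988, -0.157, 0.001], [0.001, -0.002, -1.0]]
ft_force: [-0.2, -0.4, -0.3]
grip_width: 0.0855
```

```bash
cat >> h.py <<'E'
ex=np.array([.9871,-.1599]);ey=np.array([.1599,.9871])
def AB(p): p=np.asarray(p)[:2]; return (np.array([p@ey,p@ex])*1e3).round(1)
HUE=dict(pink=((165,60,40),(180,220,255)),green=((40,90,20),(85,255,255)),red=((0,150,40),(8,255,255)))
def meas(c,P,z,box=60,name=None):
    s=readout.observe(); m=eyes.camera_model("wrist"); im=eyes.get_image("wrist")[:,:,::-1].copy()
    if name: cv2.imwrite(f"pics/{name}.png",im)
    print("t",s['time_s'],"tcp",s['position'].round(4),"ab",AB(s['position']),"w",s['grip_width'].round(4),"f",s['ft_force'].round(1))
    b=blob(im,*HUE[c],proj("wrist",[*P,z],m),box)
    if b is None: print("none"); return
    cs=max(cv2.findContours(b[2],cv2.RETR_EXTERNAL,cv2.CHAIN_APPROX_NONE)[0],key=cv2.contourArea)
    W=np.array([onz("wrist",p[0],z,m)[:2] for p in cs],np.float32); q,r=cv2.minEnclosingCircle(W)
    print(c,b[0].round(1),b[1],"ab",AB(q),"r",round(r*1e3,1),"centroid ab",AB(onz("wrist",b[0],z,m)))
    return np.array(q)
E
python3 - <<'E'
from h import *
meas("pink",(.4643,-.161),.04)
E
```

```text
Traceback (most recent call last):
  File "h.py", line 31, in meas
    print("t",s['time_s'],"tcp",s['position'].round(4),"ab",AB(s['position']),"w",s['grip_width'].round(4),"f",s['ft_force'].round(1))
                                                                                  ^^^^^^^^^^^^^^^^^^^^^
AttributeError: 'float' object has no attribute 'round'
```

```bash
sed -i "s/s\['grip_width'\].round(4)/round(s['grip_width'],4)/" h.py
python3 - <<'E'
from h import *
meas("pink",(.4643,-.161),.04)
E
```

```text
t 8.9833 tcp [ 0.464  -0.1608  0.111 ] ab [-84.5 483.8] w 0.0852 f [-0.5 -0.2  0.3]
pink [320.5 225.5] 2072 ab [-85.6 483.2] r 18.1 centroid ab [-85.  483.2]
```

>>> arm_command:
  rows: "0 -20 0 -5 0 0 0; 0 -38 0 0 0 0 0; 0 -38 0 0 0 0 0; 0 -38 -5 0 0 0 0; 0 -38 -5 0 0 0 0"

```text
time_s: 9.45
position: [0.4268, -0.3308, 0.1164]
tool_rot: [[0.157, 0.988, -0.001], [0.988, -0.157, 0.001], [0.001, -0.001, -1.0]]
ft_force: [0.2, -0.8, -0.8]
grip_width: 0.0857
```

>>> arm_command:
  rows: "0 -26 0 0 0 0 0; 0 0 0 0 0 0 0; 0 0 0 0 0 0 0; 0 0 0 0 0 0 0; 0 0 0 0 0 0 0"

```text
time_s: 9.87
position: [0.4237, -0.3537, 0.1168]
tool_rot: [[0.156, 0.988, -0.001], [0.988, -0.156, 0.001], [0.001, -0.001, -1.0]]
ft_force: [0.7, -1.2, 0.3]
grip_width: 0.0855
```

Run:
```python
from h import *
meas("green",(.422,-.3545),.04,60,"w5")
```

```text
t 9.8667 tcp [ 0.4237 -0.3537  0.1168] ab [-281.4  474.7] w 0.0855 f [ 0.7 -1.2  0.3]
green [319.4 223.3] 1915 ab [-283.2  473.3] r 18.2 centroid ab [-282.5  473.6]
```

View pics/w5.png

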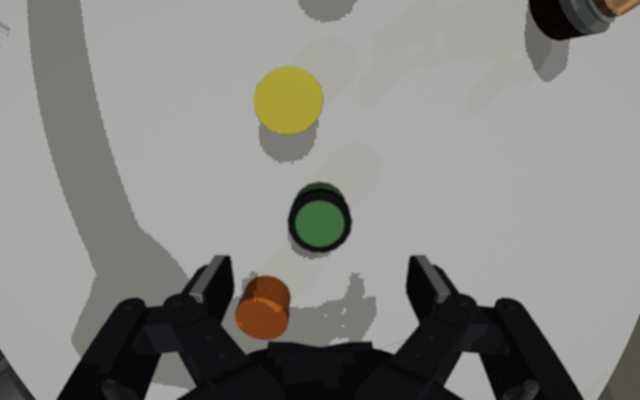

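Run:
```python
from h import *
import pickle
for w,uv in(("w1",(345,230)),("w2",(297,319))): print(AB(onz("wrist",uv,.04,pickle.load(open(w+".p","rb")))))
print(AB(onz("top",(461,244),.04)))
```

```text
[-362.6  425. ]
[-368.1  427.9]
[-367.1  424.5]
```

>>> arm_command:
  rows: "0 -1.3 -1.2 30 0 0 0; 0 0 0 30 0 0 0; 0 0 0 20 0 0 0; 0 0 0 12 0 0 0; 0 0 0 0 0 0 0"

```text
time_s: 10.33
position: [0.4216, -0.3541, 0.0228]
tool_rot: [[0.156, 0.988, -0.003], [0.988, -0.156, 0.004], [0.003, -0.004, -1.0]]
ft_force: [0.6, 0.5, -0.6]
grip_width: 0.0854
```

>>> arm_command:
  rows: "0 0 0 0 0 0 0; 1 0 0 0 0 0 0; 1 0 0 0 0 0 0; 1 0 0 0 0 0 0; 1 0 0 0 0 0 0"

```text
time_s: 10.75
position: [0.4223, -0.3562, 0.0262]
tool_rot: [[0.157, 0.988, 0.001], [0.988, -0.157, -0.001], [-0.001, 0.001, -1.0]]
ft_force: [-0.4, 0.3, 4.8]
grip_width: 0.0445
```

>>> arm_command:
  rows: "1 0 0 0 0 0 0; 1 0 0 0 0 0 0; 1 0 0 0 0 0 0; 1 0 0 0 0 0 0"

```text
time_s: 11.08
position: [0.4223, -0.3563, 0.0262]
tool_rot: [[0.157, 0.988, 0.001], [0.988, -0.157, -0.001], [-0.001, 0.001, -1.0]]
ft_force: [-1.0, 1.4, 6.2]
grip_width: 0.0448
```

>>> arm_command:
  rows: "1 0 0 -15 0 0 0; 1 0 0 -30 0 0 0; 1 0 0 -35 0 0 0; 1 0 0 -20 0 0 0; 1 0 0 0 0 0 0"

```text
time_s: 11.5
position: [0.4233, -0.3574, 0.1299]
tool_rot: [[0.157, 0.988, 0.005], [0.988, -0.157, -0.007], [-0.006, 0.006, -1.0]]
ft_force: [0.2, -1.0, 0.8]
grip_width: 0.045
```

>>> arm_command:
  rows: "1 20 0 0 0 0 0; 1 30 2 0 0 0 0; 1 30 2 0 0 0 0; 1 30 2 0 0 0 0; 1 30 2 0 0 0 0"

```text
time_s: 11.92
position: [0.4517, -0.2175, 0.1245]
tool_rot: [[0.158, 0.987, -0.001], [0.987, -0.158, 0.001], [0.0, -0.001, -1.0]]
ft_force: [0.7, 0.6, -0.8]
grip_width: 0.0446
```

>>> arm_command:
  rows: "1 30 2 0 0 0 0; 1 20 0 0 0 0 0; 1 7 0 0 0 0 0; 1 0 0 0 0 0 0; 1 0 0 0 0 0 0"

```text
time_s: 12.33
position: [0.4629, -0.1635, 0.1249]
tool_rot: [[0.157, 0.988, -0.0], [0.988, -0.157, -0.0], [-0.0, -0.0, -1.0]]
ft_force: [0.2, -0.7, -0.2]
grip_width: 0.045
```

>>> arm_command:
  rows: "1 0 0 0 0 0 0; 1 0 0 0 0 0 0; 1 0 0 0 0 0 0"

```text
time_s: 12.58
position: [0.4628, -0.164, 0.125]
tool_rot: [[0.159, 0.987, -0.0], [0.987, -0.159, -0.0], [-0.0, -0.0, -1.0]]
ft_force: [-0.5, -0.7, -0.6]
grip_width: 0.045
```

Run:
```python
from h import *
p=readout.observe()['position']
meas("green",p[:2],p[2]+.0155,70,"w6")
```

```text
t 12.5833 tcp [ 0.4628 -0.164   0.125 ] ab [-87.9 483.1] w 0.045 f [-0.5 -0.7 -0.6]
green [319.7 290.1] 4361 ab [-85.5 481.9] r 17.4 centroid ab [-84.2 482. ]
```

>>> arm_command:
  rows: "1 1.2 1 15 0 0 0; 1 0 0 20 0 0 0; 1 0 0 12 0 0 0; 1 0 0 6 0 0 0; 1 0 0 2 0 0 0"

```text
time_s: 13.05
position: [0.4638, -0.1622, 0.0693]
tool_rot: [[0.158, 0.987, -0.001], [0.987, -0.158, 0.001], [0.001, -0.001, -1.0]]
ft_force: [-0.3, -0.5, -0.2]
grip_width: 0.0451
```

>>> arm_command:
  rows: "1 0 0 0 0 0 0; 1 0 0 0 0 0 0; 1 0 0 0 0 0 0; 1 0 0 0 0 0 0"

```text
time_s: 13.38
position: [0.4644, -0.1622, 0.0707]
tool_rot: [[0.157, 0.988, 0.001], [0.988, -0.157, -0.001], [-0.001, 0.001, -1.0]]
ft_force: [-0.3, 0.3, -1.4]
grip_width: 0.0447
```

Run:
```python
from h import *
p=readout.observe()['position']
meas("green",p[:2],p[2]+.0155,70,"w7")
```

```text
t 13.3833 tcp [ 0.4644 -0.1622  0.0707] ab [-85.9 484.3] w 0.0447 f [-0.3  0.3 -1.4]
green [319.7 290. ] 4356 ab [-83.4 483.2] r 17.3 centroid ab [-82.2 483.2]
```

View pics/w7.png

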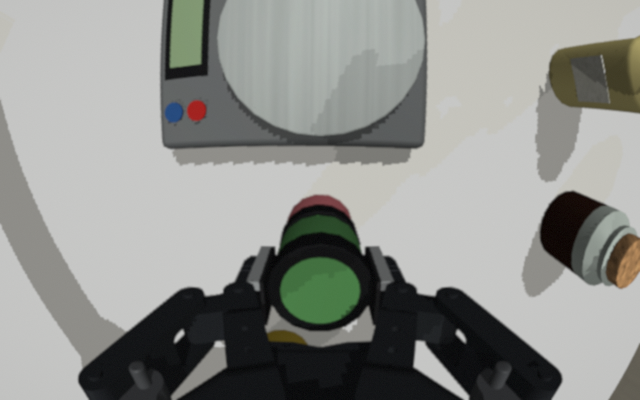

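>>> arm_command:
  rows: "1 -0.5 -0.5 2 0 0 0; 1 0 0 1.5 0 0 0; 1 0 0 0 0 0 0; 1 0 0 0 0 0 0; 1 0 0 0 0 0 0"

```text
time_s: 13.85
position: [0.4635, -0.1625, 0.0666]
tool_rot: [[0.157, 0.988, -0.0], [0.988, -0.157, 0.0], [0.0, -0.0, -1.0]]
ft_force: [-0.4, -0.5, -0.2]
grip_width: 0.045
```

>>> arm_command:
  rows: "1 0 0 0.7 0 0 0; 1 0 0 0 0 0 0; 1 0 0 0 0 0 0; 1 0 0 0 0 0 0"

```text
time_s: 14.18
position: [0.4636, -0.1625, 0.0662]
tool_rot: [[0.157, 0.988, 0.0], [0.988, -0.157, -0.0], [-0.0, 0.0, -1.0]]
ft_force: [-1.5, 0.1, 5.8]
grip_width: 0.045
```

Contact (about 6 N) at the expected height. Release and rise.

>>> arm_command:
  rows: "0.3 0 0 0 0 0 0; 0.3 0 0 0 0 0 0; 0 0 0 0 0 0 0; 0 0 0 0 0 0 0; 0 0 0 0 0 0 0"

```text
time_s: 14.6
position: [0.4635, -0.1625, 0.0658]
tool_rot: [[0.157, 0.988, -0.0], [0.988, -0.157, 0.0], [0.0, -0.0, -1.0]]
ft_force: [-0.5, -0.4, 0.4]
grip_width: 0.0854
```

>>> arm_command:
  rows: "0 0 0 -15 0 0 0; 0 0 0 -25 0 0 0; 0 0 0 -30 0 0 0; 0 0 0 -30 0 0 0; 0 0 0 -20 0 0 0"

```text
time_s: 15.02
position: [0.4639, -0.1626, 0.1885]
tool_rot: [[0.157, 0.988, 0.002], [0.988, -0.157, -0.001], [-0.001, 0.002, -1.0]]
ft_force: [0.6, -0.6, 0.2]
grip_width: 0.0854
```

>>> arm_command:
  rows: "0 0 0 0 0 0 0; 0 0 0 0 0 0 0; 0 0 0 0 0 0 0"

```text
time_s: 15.27
position: [0.4631, -0.1622, 0.185]
tool_rot: [[0.157, 0.988, -0.001], [0.988, -0.157, 0.001], [0.001, -0.001, -1.0]]
ft_force: [-0.1, 0.2, -0.3]
grip_width: 0.0857
```

Run:
```python
from h import *
q=meas("green",(.4635,-.1625),.08,60,"w8")
im=cv2.imread("pics/w8.png"); m=eyes.camera_model("wrist"); u,v=proj("wrist",[*q,.06],m).astype(int)
cv2.imwrite("pics/w8c.png",cv2.resize(im[max(0,v-100):v+100,u-130:u+130],None,fx=2.5,fy=2.5))
# scene/top masks for stack alignment
t=eyes.get_image("top")[:,:,::-1].copy(); b=blob(t,*HUE["green"],proj("top",[*q,.08]),12)
if b: print("top green",AB(onz("top",b[0],.08)))
s=eyes.get_image("scene")[:,:,::-1].copy(); cv2.imwrite("pics/s8.png",s)
```

```text
t 15.2667 tcp [ 0.4631 -0.1622  0.185 ] ab [-86.1 483.1] w 0.0857 f [-0.1  0.2 -0.3]
green [320.4 207.6] 1552 ab [-85.3 482.7] r 18.0 centroid ab [-84.7 482.6]
```

View pics/w8c.png

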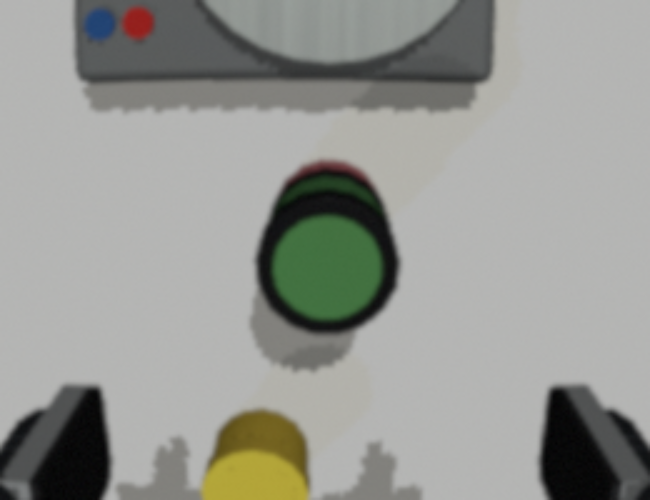

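>>> arm_command:
  rows: "0 20 0 -20 0 0 0; 0 32 12 -20 0 0 0; 0 34 14 0 0 0 0; 0 34 14 0 0 0 0; 0 34 14 0 0 0 0"

```text
time_s: 15.83
position: [0.5416, -0.0173, 0.2255]
tool_rot: [[0.158, 0.987, -0.001], [0.987, -0.158, 0.0], [0.0, -0.001, -1.0]]
ft_force: [0.7, -0.1, -0.8]
grip_width: 0.0857
```

>>> arm_command:
  rows: "0 34 14 0 0 0 0; 0 34 14 0 0 0 0; 0 34 14 0 0 0 0; 0 34 14 0 0 0 0; 0 34 14 0 0 0 0"

```text
time_s: 16.25
position: [0.6375, 0.1398, 0.2247]
tool_rot: [[0.157, 0.988, -0.002], [0.988, -0.157, -0.0], [-0.0, -0.002, -1.0]]
ft_force: [-0.2, -1.4, -0.0]
grip_width: 0.0852
```

>>> arm_command:
  rows: "0 34 14 0 0 0 0; 0 34 14 0 0 0 0; 0 0 8 0 0 0 0; 0 0 0 0 0 0 0; 0 0 0 0 0 0 0"

```text
time_s: 16.67
position: [0.6831, 0.1992, 0.2244]
tool_rot: [[0.157, 0.988, -0.002], [0.988, -0.157, -0.001], [-0.001, -0.002, -1.0]]
ft_force: [-1.2, 0.2, -0.6]
grip_width: 0.0854
```

Run:
```python
from h import *
import pickle
s=readout.observe(); m=eyes.camera_model("wrist"); im=eyes.get_image("wrist")[:,:,::-1].copy()
cv2.imwrite("pics/w9.png",im); pickle.dump(m,open("w9.p","wb"))
p=s['position'];print(s['time_s'],p,AB(p),s['q'].round(1))
print(proj("wrist",(.685,.201,.112),m),proj("wrist",(.66,.07,.112),m))
```

```text
16.6667 [0.68307359 0.19921521 0.22439707] [305.9 642.4] [ 6.8 40.  45.8 -0.  94.3 15.8]
[323.12777297 203.79798983] [318.45040324 333.47215842]
```

View pics/w9.png

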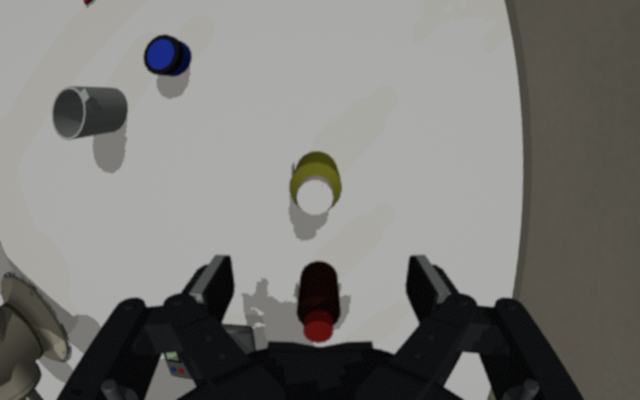

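Run:
```python
from h import *
import pickle
m=pickle.load(open("w9.p","rb")); im=cv2.imread("pics/w9.png"); hsv=cv2.cvtColor(im,cv2.COLOR_BGR2HSV)
print(hsv[196,314],hsv[230,350],hsv[185,330])
v=hsv[:,:,2]; t=(int(hsv[196,314][2])+int(hsv[230,350][2]))//2
b=blob(im,(0,0,t),(179,80,255),(315,196),26); print(b[0],b[1],AB(onz("wrist",b[0],.112,m)))
b=blob(im,*HUE["red"],(318,327),26); print(b[0],b[1],AB(onz("wrist",b[0],.112,m)))
print("beaker",AB(onz("wrist",(69,113),.085,m)),AB(onz("top",(204.5,223),.085)), "blue",AB(onz("wrist",(161,55),.04,m)))
print("row",AB(readout.observe()['position']))
```

```text
[ 30   1 172] [ 25   9 168] [26 42 98]
[314.41312741 197.21492921] 777 [313.4 637.1]
[317.98522895 326.02363368] 677 [184.4 639.8]
beaker [401.2 371.5] [382.8 375. ] blue [451.8 471.4]
row [305.4 642.3]
```

>>> arm_command:
  rows: "0 8 -5 20 0 0 0; 0 0 0 30 0 0 0; 0 0 0 25 0 0 0; 0 0 0 0 0 0 0; 0 0 0 0 0 0 0"

```text
time_s: 17.13
position: [0.679, 0.2072, 0.1508]
tool_rot: [[0.158, 0.987, -0.002], [0.987, -0.158, -0.0], [-0.001, -0.002, -1.0]]
ft_force: [0.6, 0.6, 0.4]
grip_width: 0.0855
```

>>> arm_command:
  rows: "0 0 0 0 0 0 0; 0 0 0 0 0 0 0"

```text
time_s: 17.3
position: [0.6803, 0.2079, 0.1535]
tool_rot: [[0.158, 0.987, 0.004], [0.987, -0.158, 0.001], [0.001, 0.004, -1.0]]
ft_force: [0.3, 0.1, 0.2]
grip_width: 0.0851
```

Run:
```python
from h import *
s=readout.observe(); m=eyes.camera_model("wrist"); im=eyes.get_image("wrist")[:,:,::-1].copy()
cv2.imwrite("pics/w10.png",im)
p=s['position'];print(s['time_s'],p,AB(p)); u,v=proj("wrist",[*p[:2],.112],m); print(u,v)
b=blob(im,(0,0,150),(179,18,255),(u,v),45); print(b[0],b[1],AB(onz("wrist",b[0],.112,m)))
g=cv2.medianBlur(cv2.cvtColor(im,cv2.COLOR_BGR2GRAY),5)[int(v)-60:int(v)+60,int(u)-60:int(u)+60]
print(cv2.HoughCircles(g,cv2.HOUGH_GRADIENT,1,60,param1=60,param2=15,minRadius=18,maxRadius=50),int(u)-60,int(v)-60)
c=im[int(v)-120:int(v)+120,int(u)-160:int(u)+160]; cv2.imwrite("pics/w10c.png",cv2.resize(c,None,fx=2,fy=2))
```

```text
17.3 [0.68026495 0.20789598 0.15345254] [314.  638.2]
321.0885616412598 242.55697161711623
[322.83407122 249.83330125] 5195 [309.3 639.3]
[[[57.5 42.5 33.5]]] 261 182
```

View pics/w10c.png

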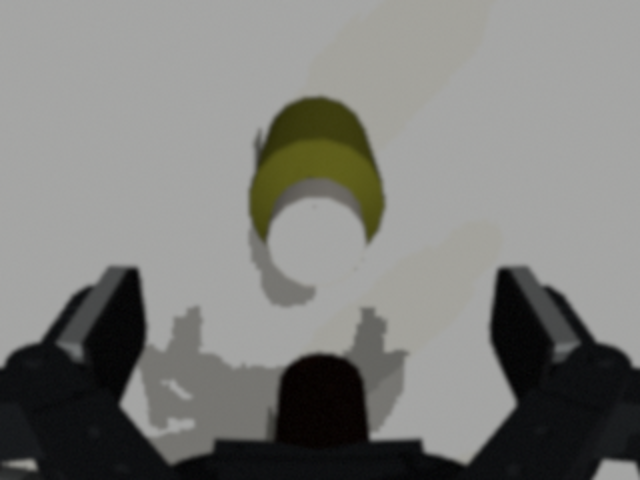

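>>> arm_command:
  rows: "0 -0.5 -0.5 25 0 0 0; 0 0 0 30 0 0 0; 0 0 0 20 0 0 0; 0 0 0 12 0 0 0; 0 0 0 0 0 0 0"

```text
time_s: 17.77
position: [0.6782, 0.2076, 0.062]
tool_rot: [[0.157, 0.988, -0.003], [0.988, -0.157, -0.0], [-0.001, -0.003, -1.0]]
ft_force: [-0.0, 0.0, 0.8]
grip_width: 0.0853
```

>>> arm_command:
  rows: "0 0 0 0 0 0 0; 1 0 0 0 0 0 0; 1 0 0 0 0 0 0; 1 0 0 0 0 0 0; 1 0 0 0 0 0 0"

```text
time_s: 18.18
position: [0.6795, 0.2078, 0.0655]
tool_rot: [[0.157, 0.988, 0.002], [0.988, -0.157, 0.0], [0.001, 0.002, -1.0]]
ft_force: [-0.2, -0.3, 5.6]
grip_width: 0.0471
```

>>> arm_command:
  rows: "1 0 0 0 0 0 0; 1 0 0 0 0 0 0; 1 0 0 0 0 0 0; 1 0 0 0 0 0 0"

```text
time_s: 18.52
position: [0.6796, 0.2079, 0.0655]
tool_rot: [[0.157, 0.988, 0.002], [0.988, -0.157, 0.0], [0.001, 0.002, -1.0]]
ft_force: [-0.0, -0.4, 7.0]
grip_width: 0.0468
```

>>> arm_command:
  rows: "1 0 0 -10 0 0 0; 1 0 0 -20 0 0 0; 1 0 -12 -10 0 0 0; 1 -8 -22 0 0 0 0; 1 -12 -28 0 0 0 0"

```text
time_s: 18.93
position: [0.6148, 0.198, 0.1047]
tool_rot: [[0.157, 0.988, 0.003], [0.988, -0.157, 0.0], [0.001, 0.002, -1.0]]
ft_force: [0.1, -0.1, -2.4]
grip_width: 0.0468
```

>>> arm_command:
  rows: "1 -20 -28 0 0 0 0; 1 -28 -28 0 0 0 0; 1 -28 -20 0 0 0 0; 1 -28 -12 0 0 0 0; 1 -24 -3.6 0 0 0 0"

```text
time_s: 19.35
position: [0.5015, 0.085, 0.1046]
tool_rot: [[0.157, 0.988, -0.001], [0.988, -0.157, -0.0], [-0.0, -0.001, -1.0]]
ft_force: [0.9, -0.4, -1.2]
grip_width: 0.0469
```

>>> arm_command:
  rows: "1 -14 0 0 0 0 0; 1 -4 0 0 0 0 0; 1 0 0 0 0 0 0; 1 0 0 12 0 0 0; 1 0 0 12 0 0 0"

```text
time_s: 19.77
position: [0.5019, 0.0688, 0.0802]
tool_rot: [[0.157, 0.988, 0.002], [0.988, -0.157, 0.0], [0.0, 0.002, -1.0]]
ft_force: [-0.3, -0.2, -1.7]
grip_width: 0.047
```

>>> arm_command:
  rows: "1 0 0 6 0 0 0; 1 0 0 3 0 0 0; 1 0 0 0 0 0 0; 1 0 0 0 0 0 0; 1 0 0 0 0 0 0"

```text
time_s: 20.18
position: [0.5015, 0.0682, 0.0714]
tool_rot: [[0.157, 0.988, 0.001], [0.988, -0.157, -0.0], [0.0, 0.001, -1.0]]
ft_force: [-0.3, -0.5, -2.5]
grip_width: 0.0471
```

>>> arm_command:
  rows: "1 0 0 3 0 0 0; 1 0 0 2 0 0 0; 1 0 0 0 0 0 0; 1 0 0 0 0 0 0; 1 0 0 0 0 0 0"

```text
time_s: 20.6
position: [0.5012, 0.068, 0.0659]
tool_rot: [[0.157, 0.988, 0.0], [0.988, -0.157, 0.0], [0.0, 0.0, -1.0]]
ft_force: [0.2, 0.2, -2.5]
grip_width: 0.0467
```

>>> arm_command:
  rows: "1 0 0 0.7 0 0 0; 1 0 0 0 0 0 0; 1 0 0 0 0 0 0; 1 0 0 0 0 0 0"

```text
time_s: 20.93
position: [0.5013, 0.068, 0.0654]
tool_rot: [[0.157, 0.988, 0.001], [0.988, -0.157, -0.0], [0.0, 0.001, -1.0]]
ft_force: [-1.2, -0.4, 2.9]
grip_width: 0.0472
```

>>> arm_command:
  rows: "0.4 0 0 0 0 0 0; 0.4 0 0 0 0 0 0; 0 0 0 0 0 0 0; 0 0 0 0 0 0 0; 0 0 0 0 0 0 0"

```text
time_s: 21.35
position: [0.5012, 0.068, 0.0651]
tool_rot: [[0.157, 0.988, -0.0], [0.988, -0.157, 0.0], [0.0, -0.0, -1.0]]
ft_force: [-0.2, 0.6, 0.0]
grip_width: 0.084
```

>>> arm_command:
  rows: "0 0 0 -12 0 0 0; 0 0 0 -25 0 0 0; 0 0 0 -35 0 0 0; 0 0 0 -35 0 0 0; 0 0 0 -10 0 0 0"

```text
time_s: 21.77
position: [0.5026, 0.0679, 0.187]
tool_rot: [[0.157, 0.988, 0.008], [0.988, -0.157, -0.001], [0.0, 0.008, -1.0]]
ft_force: [-0.0, 0.5, 0.4]
grip_width: 0.0857
```

>>> arm_command:
  rows: "0 7 32 0 0 0 0; 0 7 32 0 0 0 0; 0 7 32 0 0 0 0; 0 6 32 0 0 0 0; 0 6 28 0 0 0 0"

```text
time_s: 22.18
position: [0.662, 0.0761, 0.1819]
tool_rot: [[0.157, 0.988, -0.0], [0.988, -0.157, -0.0], [-0.0, -0.0, -1.0]]
ft_force: [-0.4, -0.2, 0.8]
grip_width: 0.0856
```

>>> arm_command:
  rows: "0 0 0 15 0 0 0; 0 0 0 10 0 0 0; 0 0 0 0 0 0 0; 0 0 0 0 0 0 0; 0 0 0 0 0 0 0"

```text
time_s: 22.6
position: [0.66, 0.0761, 0.158]
tool_rot: [[0.157, 0.988, 0.001], [0.988, -0.157, -0.0], [0.0, 0.001, -1.0]]
ft_force: [-0.3, -0.2, 1.5]
grip_width: 0.0853
```

Run:
```python
from h import *
s=readout.observe(); m=eyes.camera_model("wrist"); im=eyes.get_image("wrist")[:,:,::-1].copy()
cv2.imwrite("pics/w11.png",im)
p=s['position'];print(s['time_s'],p,AB(p)); u,v=proj("wrist",[*p[:2],.112],m); print(u,v)
b=blob(im,*HUE["red"],(u,v),60); cs=max(cv2.findContours(b[2],cv2.RETR_EXTERNAL,cv2.CHAIN_APPROX_NONE)[0],key=cv2.contourArea)
print(b[0],b[1],cv2.boundingRect(cs)); hsv=cv2.cvtColor(im,cv2.COLOR_BGR2HSV)
uc=int(b[0][0]); x,y,w,h=cv2.boundingRect(cs); print([(r,int(hsv[r,uc,2])) for r in range(y-2,y+h+3,4)])
# top disc = lower circle of width w
print(AB(onz("wrist",(x+w/2,y+h-w*.5),.112,m)))
```

```text
22.6 [0.66003099 0.07606482 0.15801014] [180.6 639.4]
321.2451880349206 239.43658566782415
[321.80019881 239.92544732] 2012 (297, 214, 50, 53)
[(212, 25), (216, 80), (220, 82), (224, 121), (228, 143), (232, 143), (236, 142), (240, 142), (244, 142), (248, 142), (252, 141), (256, 141), (260, 141), (264, 140), (268, 151)]
[178.9 639.8]
```

>>> arm_command:
  rows: "0 -1.5 0.4 25 0 0 0; 0 0 0 30 0 0 0; 0 0 0 22 0 0 0; 0 0 0 14 0 0 0; 0 0 0 0 0 0 0"

```text
time_s: 23.07
position: [0.6591, 0.0745, 0.0638]
tool_rot: [[0.157, 0.988, -0.005], [0.988, -0.157, 0.0], [-0.0, -0.005, -1.0]]
ft_force: [-0.2, 0.0, -0.3]
grip_width: 0.0854
```

>>> arm_command:
  rows: "0 0 0 0 0 0 0; 1 0 0 0 0 0 0; 1 0 0 0 0 0 0; 1 0 0 0 0 0 0; 1 0 0 0 0 0 0"

```text
time_s: 23.48
position: [0.6611, 0.0745, 0.0677]
tool_rot: [[0.157, 0.988, 0.002], [0.988, -0.157, -0.0], [0.0, 0.002, -1.0]]
ft_force: [0.1, 0.4, 3.9]
grip_width: 0.0464
```

>>> arm_command:
  rows: "1 0 0 0 0 0 0; 1 0 0 0 0 0 0; 1 0 0 0 0 0 0; 1 0 0 0 0 0 0"

```text
time_s: 23.82
position: [0.6612, 0.0745, 0.0677]
tool_rot: [[0.157, 0.988, 0.002], [0.988, -0.157, -0.0], [0.0, 0.002, -1.0]]
ft_force: [-0.7, -0.1, 6.2]
grip_width: 0.0468
```

>>> arm_command:
  rows: "1 0 0 -10 0 0 0; 1 4 0 -20 0 0 0; 1 12 0 -10 0 0 0; 1 20 -10 0 0 0 0; 1 10 -20 0 0 0 0"

```text
time_s: 24.23
position: [0.6395, 0.1256, 0.1074]
tool_rot: [[0.158, 0.987, 0.003], [0.987, -0.158, 0.0], [0.001, 0.003, -1.0]]
ft_force: [-0.4, 1.0, -1.0]
grip_width: 0.0468
```

>>> arm_command:
  rows: "1 0 -28 0 0 0 0; 1 0 -30 0 0 0 0; 1 0 -30 0 0 0 0; 1 0 -24 0 0 0 0; 1 0 -11 0 0 0 0"

```text
time_s: 24.65
position: [0.5137, 0.1446, 0.1068]
tool_rot: [[0.156, 0.988, -0.002], [0.988, -0.156, 0.0], [-0.0, -0.002, -1.0]]
ft_force: [1.1, 0.6, -1.6]
grip_width: 0.047
```

>>> arm_command:
  rows: "1 0 -3.8 0 0 0 0; 1 0 0 0 0 0 0; 1 0 0 0 0 0 0; 1 0 0 12 0 0 0; 1 0 0 12 0 0 0"

```text
time_s: 25.07
position: [0.5145, 0.1444, 0.0824]
tool_rot: [[0.158, 0.987, 0.003], [0.987, -0.158, 0.0], [0.0, 0.002, -1.0]]
ft_force: [0.1, 0.3, -1.8]
grip_width: 0.0464
```

>>> arm_command:
  rows: "1 0 0 6 0 0 0; 1 0 0 3 0 0 0; 1 0 0 0 0 0 0; 1 0 0 0 0 0 0; 1 0 0 0 0 0 0"

```text
time_s: 25.48
position: [0.5134, 0.1446, 0.0737]
tool_rot: [[0.157, 0.988, 0.001], [0.988, -0.157, 0.0], [0.0, 0.001, -1.0]]
ft_force: [1.0, 0.3, -1.6]
grip_width: 0.0466
```

Run:
```python
from h import *
s=readout.observe(); p=s['position'];print(s['time_s'],p,AB(p))
```

```text
25.4833 [0.51342642 0.14456824 0.07368385] [224.8 483.7]
```

Good; lower 6 mm and release as before.

>>> arm_command:
  rows: "1 0 0 3 0 0 0; 1 0 0 2 0 0 0; 1 0 0 0 0 0 0; 1 0 0 0 0 0 0; 1 0 0 0 0 0 0"

```text
time_s: 25.9
position: [0.513, 0.1446, 0.0682]
tool_rot: [[0.157, 0.988, 0.0], [0.988, -0.157, 0.0], [0.0, 0.0, -1.0]]
ft_force: [0.4, 0.8, -1.3]
grip_width: 0.0465
```

>>> arm_command:
  rows: "1 0 0 0.7 0 0 0; 1 0 0 0 0 0 0; 1 0 0 0 0 0 0; 1 0 0 0 0 0 0"

```text
time_s: 26.23
position: [0.5131, 0.1446, 0.0677]
tool_rot: [[0.157, 0.988, 0.0], [0.988, -0.157, 0.0], [0.0, 0.0, -1.0]]
ft_force: [-0.1, -0.8, 0.5]
grip_width: 0.0467
```

>>> arm_command:
  rows: "1 0 0 0.5 0 0 0; 0.4 0 0 0 0 0 0; 0.4 0 0 0 0 0 0; 0 0 0 0 0 0 0; 0 0 0 0 0 0 0"

```text
time_s: 26.65
position: [0.5129, 0.1446, 0.0669]
tool_rot: [[0.157, 0.988, -0.0], [0.988, -0.157, -0.0], [-0.0, -0.0, -1.0]]
ft_force: [0.0, 0.6, -0.5]
grip_width: 0.0731
```

>>> arm_command:
  rows: "0 0 0 0 0 0 0; 0 0 0 -12 0 0 0; 0 0 0 -30 0 0 0; 0 0 0 -35 0 0 0; 0 0 0 -35 0 0 0"

```text
time_s: 27.07
position: [0.5125, 0.1445, 0.18]
tool_rot: [[0.157, 0.988, -0.002], [0.988, -0.157, -0.0], [-0.0, -0.002, -1.0]]
ft_force: [0.6, 0.5, -0.1]
grip_width: 0.0854
```

>>> arm_command:
  rows: "0 34 -22 -5 0 0 0; 0 34 -22 0 0 0 0; 0 34 -22 0 0 0 0; 0 34 -22 0 0 0 0; 0 34 -22 0 0 0 0"

```text
time_s: 27.48
position: [0.43, 0.3313, 0.1841]
tool_rot: [[0.158, 0.987, 0.0], [0.987, -0.158, 0.0], [0.0, 0.0, -1.0]]
ft_force: [1.4, 0.9, 0.1]
grip_width: 0.085
```

>>> arm_command:
  rows: "0 0 0 0 0 0 0; 0 0 0 0 0 0 0; 0 0 0 0 0 0 0"

```text
time_s: 27.73
position: [0.4312, 0.3295, 0.1839]
tool_rot: [[0.157, 0.988, -0.0], [0.988, -0.157, -0.0], [-0.0, -0.0, -1.0]]
ft_force: [0.4, -0.2, -0.6]
grip_width: 0.0856
```

Run:
```python
from h import *
import pickle
s=readout.observe(); m=eyes.camera_model("wrist"); im=eyes.get_image("wrist")[:,:,::-1].copy()
cv2.imwrite("pics/w12.png",im); pickle.dump(m,open("w12.p","wb"))
p=s['position'];print(s['time_s'],p,AB(p),s['q'].round(0)); print(proj("wrist",[*p[:2],.085],m))
```

```text
27.7333 [0.43117949 0.32951433 0.18385133] [394.2 372.9] [25. 24. 82. -0. 74. 34.]
[320.90500611 211.62135383]
```

View pics/w12.png

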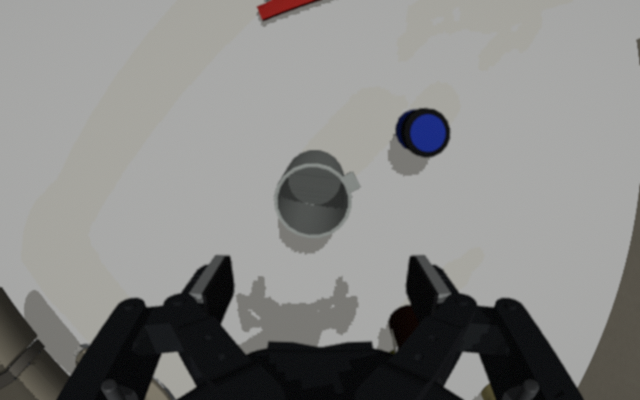

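Run:
```python
from h import *
import pickle
m=pickle.load(open("w12.p","rb"))
f=lambda u,v:AB(onz("wrist",(u,v),.085,m))
print(f(313,200.5),f(276,201),f(350,201),f(313,164),f(313,237),f(358,181),AB(readout.observe()['position']))
```

```text
[403. 367.] [402.6 338.9] [402.7 394.9] [430.8 367. ] [373.3 366.8] [418.2 400.4] [393.8 373.3]
```

>>> arm_command:
  rows: "0 8.5 -6.3 0 0 0 0; 0 0 0 0 0 0 7; 0 0 0 0 0 0 7; 0 0 0 0 0 0 7; 0 0 0 0 0 0 7"

```text
time_s: 28.2
position: [0.4265, 0.3387, 0.184]
tool_rot: [[0.609, 0.793, -0.0], [0.793, -0.609, 0.0], [-0.0, -0.0, -1.0]]
ft_force: [-0.9, 0.7, 0.1]
grip_width: 0.0852
```

>>> arm_command:
  rows: "0 0 0 20 0 0 6; 0 0 0 25 0 0 6; 0 0 0 0 0 0 0; 0 0 0 0 0 0 0; 0 0 0 0 0 0 0"

```text
time_s: 28.62
position: [0.4269, 0.3392, 0.1401]
tool_rot: [[0.754, 0.657, 0.001], [0.657, -0.754, 0.001], [0.001, 0.0, -1.0]]
ft_force: [-0.3, 0.6, 0.3]
grip_width: 0.0853
```

Run:
```python
from h import *
import pickle
s=readout.observe(); m=eyes.camera_model("wrist"); im=eyes.get_image("wrist")[:,:,::-1].copy()
cv2.imwrite("pics/w13.png",im); pickle.dump(m,open("w13.p","wb"))
p=s['position'];print(s['time_s'],p,AB(p),s['tool_rot'].round(3)); u,v=proj("wrist",[*p[:2],.085],m); print(u,v)
cv2.imwrite("pics/w13c.png",im[60:360,120:520])
```

```text
28.6167 [0.42686392 0.33920184 0.14010772] [403.1 367.1] [[ 0.754  0.657  0.001]
 [ 0.657 -0.754  0.001]
 [ 0.001  0.    -1.   ]]
321.0163372596344 232.83715644781768
```

View pics/w13c.png

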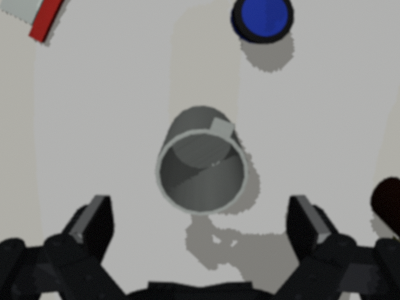

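>>> arm_command:
  rows: "0 0 0 25 0 0 0; 0 0 0 30 0 0 0; 0 0 0 22 0 0 0; 0 0 0 15 0 0 0; 0 0 0 0 0 0 0"

```text
time_s: 29.08
position: [0.4256, 0.3387, 0.0454]
tool_rot: [[0.754, 0.656, -0.003], [0.656, -0.754, -0.001], [-0.003, -0.001, -1.0]]
ft_force: [-0.5, -0.3, 0.2]
grip_width: 0.0852
```

>>> arm_command:
  rows: "0 0 0 0 0 0 0; 1 0 0 0 0 0 0; 1 0 0 0 0 0 0; 1 0 0 0 0 0 0; 1 0 0 0 0 0 0"

```text
time_s: 29.5
position: [0.4272, 0.3393, 0.0489]
tool_rot: [[0.755, 0.656, 0.003], [0.656, -0.755, 0.001], [0.003, 0.002, -1.0]]
ft_force: [0.0, -3.7, 7.0]
grip_width: 0.0584
```

>>> arm_command:
  rows: "1 0 0 0 0 0 0; 1 0 0 0 0 0 0; 1 0 0 0 0 0 0; 1 0 0 0 0 0 0"

```text
time_s: 29.83
position: [0.4272, 0.3393, 0.0488]
tool_rot: [[0.755, 0.656, 0.003], [0.656, -0.755, 0.001], [0.003, 0.002, -1.0]]
ft_force: [-0.0, -2.1, 6.6]
grip_width: 0.0586
```

>>> arm_command:
  rows: "1 0 0 -10 0 0 0; 1 0 0 -25 0 0 0; 1 0 0 -35 0 0 0; 1 0 0 -35 0 0 0; 1 0 0 -35 0 0 0"

```text
time_s: 30.25
position: [0.4257, 0.339, 0.1897]
tool_rot: [[0.755, 0.656, 0.0], [0.656, -0.755, 0.0], [0.0, -0.0, -1.0]]
ft_force: [1.2, 0.7, -2.1]
grip_width: 0.0587
```

>>> arm_command:
  rows: "1 0 0 -20 0 0 -7; 1 0 0 0 0 0 -7; 1 0 0 0 0 0 -7; 1 0 0 0 0 0 -7; 1 0 0 0 0 0 -7"

```text
time_s: 30.67
position: [0.4259, 0.3391, 0.2082]
tool_rot: [[0.237, 0.972, 0.001], [0.972, -0.237, 0.001], [0.001, 0.001, -1.0]]
ft_force: [0.1, 0.8, -1.5]
grip_width: 0.0584
```

>>> arm_command:
  rows: "1 0 0 0 0 0 -5; 1 0 0 0 0 0 0; 1 0 0 0 0 0 0; 1 0 0 0 0 0 0"

```text
time_s: 31.0
position: [0.4261, 0.3392, 0.2075]
tool_rot: [[0.16, 0.987, 0.0], [0.987, -0.16, 0.0], [0.0, 0.0, -1.0]]
ft_force: [0.1, 0.1, -1.3]
grip_width: 0.0587
```

Run:
```python
from h import *
s=readout.observe(); p=s['position'];print(s['time_s'],p,AB(p),s['ft_force'],s['tool_rot'].round(3),s['grip_width'])
```

```text
31.0 [0.42606639 0.3391542  0.20750743] [402.9 366.3] [ 0.07905764  0.09721403 -1.31569352] [[ 0.16   0.987  0.   ]
 [ 0.987 -0.16   0.   ]
 [ 0.     0.    -1.   ]] 0.05870608048734876
```

>>> arm_command:
  rows: "1 -12 4 0 0 0 0; 1 -24 8 0 0 0 0; 1 -30 9.5 0 0 0 0; 1 -30 9.5 0 0 0 0; 1 -30 9.5 0 0 0 0"

```text
time_s: 31.42
position: [0.4462, 0.2065, 0.2071]
tool_rot: [[0.158, 0.987, 0.0], [0.987, -0.158, -0.0], [-0.0, 0.0, -1.0]]
ft_force: [0.1, -0.8, -1.8]
grip_width: 0.0584
```

>>> arm_command:
  rows: "1 -30 9.5 0 0 0 0; 1 -30 9.5 0 0 0 0; 1 -30 9.5 0 0 0 0; 1 -30 9.5 0 0 0 0; 1 -30 9.5 0 0 0 0"

```text
time_s: 31.83
position: [0.4693, 0.0506, 0.2072]
tool_rot: [[0.159, 0.987, 0.0], [0.987, -0.159, -0.0], [-0.0, 0.0, -1.0]]
ft_force: [0.4, -0.1, -1.9]
grip_width: 0.0585
```

>>> arm_command:
  rows: "1 -30 9.5 0 0 0 0; 1 -30 9.5 0 0 0 0; 1 -24 8 0 0 0 0; 1 -12 2.7 0 0 0 0; 1 0 0 0 0 0 0"

```text
time_s: 32.25
position: [0.4838, -0.0492, 0.207]
tool_rot: [[0.161, 0.987, -0.0], [0.987, -0.161, -0.0], [-0.0, 0.0, -1.0]]
ft_force: [0.4, -0.6, -0.9]
grip_width: 0.0583
```

>>> arm_command:
  rows: "1 0 0 20 0 0 0; 1 0 0 25 0 0 0; 1 0 0 20 0 0 0; 1 0 0 10 0 0 0; 1 0 0 0 0 0 0"

```text
time_s: 32.67
position: [0.4825, -0.0455, 0.1301]
tool_rot: [[0.157, 0.988, -0.004], [0.988, -0.157, 0.002], [0.001, -0.005, -1.0]]
ft_force: [0.7, 0.7, -0.8]
grip_width: 0.0585
```

>>> arm_command:
  rows: "1 0 0 0 0 0 0; 1 0 0 0 0 0 0; 1 0 0 0 0 0 0"

```text
time_s: 32.92
position: [0.4843, -0.0466, 0.133]
tool_rot: [[0.157, 0.988, 0.002], [0.988, -0.157, -0.001], [-0.0, 0.002, -1.0]]
ft_force: [0.2, -0.2, -1.5]
grip_width: 0.0586
```

Run:
```python
from h import *
s=readout.observe(); p=s['position'];print(s['time_s'],p,AB(p),s['ft_force'])
im=cv2.imread("pics/w8.png")
# pan refit in w8 (open view, tcp ab -86.1,483.1): gradient points on pan rim via Hough
m=eyes.camera_model("top"); t=cv2.imread("pics/top0.png")
b=blob(t,(0,0,82),(179,40,108),proj("top",(.4828,-.047,.034)),20)
k=cv2.morphologyEx(b[2],cv2.MORPH_OPEN,np.ones((5,5))); cs=cv2.convexHull(max(cv2.findContours(k,cv2.RETR_EXTERNAL,cv2.CHAIN_APPROX_NONE)[0],key=cv2.contourArea))
q,r=cv2.minEnclosingCircle(np.array([onz("top",c[0],.034)[:2] for c in cs],np.float32)); print("pan top",AB(q),r)
```

```text
32.9167 [ 0.48426258 -0.04656624  0.1330067 ] [ 31.5 485.5] [ 0.16634199 -0.23792825 -1.51643882]
pan top [ 32.3 483.9] 0.054084695875644684
```

>>> arm_command:
  rows: "1 0 -1 15 0 0 0; 1 0 0 15 0 0 0; 1 0 0 10 0 0 0; 1 0 0 4 0 0 0; 1 0 0 2 0 0 0"

```text
time_s: 33.33
position: [0.483, -0.0465, 0.0861]
tool_rot: [[0.157, 0.988, 0.0], [0.988, -0.157, -0.0], [-0.0, 0.0, -1.0]]
ft_force: [-0.0, -0.6, -1.6]
grip_width: 0.0586
```

>>> arm_command:
  rows: "1 0 0 0 0 0 0; 1 0 0 0 0 0 0; 1 0 0 0 0 0 0; 1 0 0 1.5 0 0 0; 1 0 0 0 0 0 0"

```text
time_s: 33.75
position: [0.4829, -0.0466, 0.0846]
tool_rot: [[0.157, 0.988, 0.0], [0.988, -0.157, -0.0], [-0.0, 0.0, -1.0]]
ft_force: [-0.7, -0.6, -2.4]
grip_width: 0.0585
```

>>> arm_command:
  rows: "1 0 0 1 0 0 0; 1 0 0 0 0 0 0; 1 0 0 0 0 0 0; 1 0 0 0 0 0 0"

```text
time_s: 34.08
position: [0.4829, -0.0466, 0.0835]
tool_rot: [[0.157, 0.988, -0.0], [0.988, -0.157, 0.0], [0.0, -0.0, -1.0]]
ft_force: [-0.4, 0.4, -1.6]
grip_width: 0.0585
```

>>> arm_command:
  rows: "1 0 0 0.6 0 0 0; 1 0 0 0 0 0 0; 1 0 0 0 0 0 0; 1 0 0 0 0 0 0"

```text
time_s: 34.42
position: [0.483, -0.0466, 0.0829]
tool_rot: [[0.157, 0.988, 0.0], [0.988, -0.157, -0.0], [-0.0, 0.0, -1.0]]
ft_force: [-0.6, 0.6, -0.5]
grip_width: 0.0586
```

>>> arm_command:
  rows: "1 0 0 0.4 0 0 0; 1 0 0 0 0 0 0; 1 0 0 0 0 0 0; 1 0 0 0 0 0 0"

```text
time_s: 34.75
position: [0.483, -0.0466, 0.0829]
tool_rot: [[0.157, 0.988, 0.0], [0.988, -0.157, -0.0], [-0.0, 0.0, -1.0]]
ft_force: [-1.9, -0.3, 6.6]
grip_width: 0.0584
```

>>> arm_command:
  rows: "0.3 0 0 0 0 0 0; 0.3 0 0 0 0 0 0; 0 0 0 0 0 0 0; 0 0 0 0 0 0 0; 0 0 0 0 0 0 0"

```text
time_s: 35.17
position: [0.483, -0.0466, 0.0824]
tool_rot: [[0.157, 0.988, 0.0], [0.988, -0.157, 0.0], [0.0, 0.0, -1.0]]
ft_force: [-0.1, -0.2, -0.5]
grip_width: 0.0852
```

>>> arm_command:
  rows: "0 0 0 -12 0 0 0; 0 0 0 -25 0 0 0; 0 0 0 -35 0 0 0; 0 0 0 -35 0 0 0; 0 0 0 -35 0 0 0"

```text
time_s: 35.58
position: [0.4826, -0.0464, 0.2261]
tool_rot: [[0.157, 0.988, -0.0], [0.988, -0.157, 0.0], [0.0, -0.0, -1.0]]
ft_force: [0.8, -0.8, -0.3]
grip_width: 0.0852
```

>>> arm_command:
  rows: "0 0 0 -35 0 0 0; 0 0 0 -35 0 0 0; 0 -30 -25 -10 0 0 0; 0 -35 -30 0 0 0 0; 0 -35 -30 0 0 0 0"

```text
time_s: 36.0
position: [0.389, -0.1265, 0.3051]
tool_rot: [[0.155, 0.988, 0.001], [0.988, -0.155, -0.001], [-0.001, 0.002, -1.0]]
ft_force: [0.3, -1.1, 0.4]
grip_width: 0.0856
```

>>> arm_command:
  rows: "0 -35 -30 0 0 0 0; 0 -35 -30 0 0 0 0; 0 -35 -20 0 0 0 0; 0 -35 0 0 0 0 0; 0 -35 0 0 0 0 0"

```text
time_s: 36.42
position: [0.2887, -0.282, 0.305]
tool_rot: [[0.159, 0.987, 0.001], [0.987, -0.159, -0.001], [-0.001, 0.001, -1.0]]
ft_force: [1.8, 0.3, 0.5]
grip_width: 0.0855
```

>>> arm_command:
  rows: "0 -30 0 0 0 0 0; 0 -30 0 0 0 0 0; 0 0 0 0 0 0 0; 0 0 0 0 0 0 0; 0 0 0 0 0 0 0"

```text
time_s: 36.83
position: [0.2808, -0.3394, 0.3043]
tool_rot: [[0.157, 0.988, -0.0], [0.988, -0.157, 0.001], [0.001, -0.0, -1.0]]
ft_force: [-0.0, 0.3, 1.0]
grip_width: 0.0853
```

Run:
```python
from h import *
s=readout.observe(); print(s['time_s'],s['position'],s['ft_force'])
t=eyes.get_image("top")[:,:,::-1].copy(); sc=eyes.get_image("scene")[:,:,::-1].copy()
cv2.imwrite("pics/t14.png",t); cv2.imwrite("pics/s14.png",sc)
T=[("red",(.513,.1446),.112),("green",(.4635,-.1615),.08)]
for n,P,z in T:
    b=blob(t,*HUE[n],proj("top",[*P,z]),12)
    if b: print(n,AB(onz("top",b[0],z)),b[1])
A=cv2.resize(t[110:260,170:490],(800,375),interpolation=cv2.INTER_CUBIC); print(sc.shape)
u,v=proj("scene",(.483,-.047,.05)).astype(int); B=cv2.resize(sc[v-70:v+70,u-150:u+150],(480,224),interpolation=cv2.INTER_CUBIC)
o=np.zeros((599,800,3),np.uint8); o[:375]=A; o[375:,:480]=B
cv2.imwrite("pics/fin.png",cv2.convertScaleAbs(o,alpha=1.6))
```

```text
36.8333 [ 0.28078144 -0.33942974  0.30433199] [-0.03229276  0.34457517  1.00183035]
red [219.9 483.4] 93
green [-85.2 483.9] 131
(400, 640, 3)
```

View pics/fin.png

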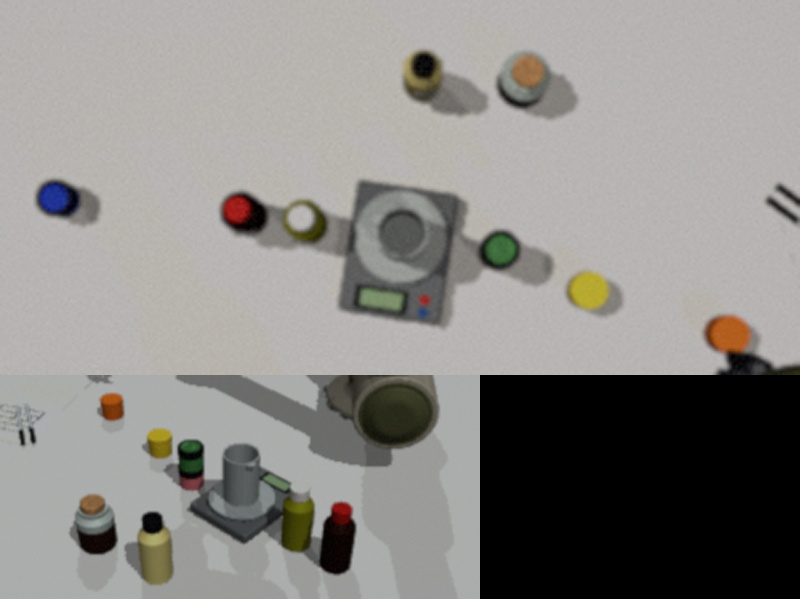

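```bash
python3 -c "
from rig import env
print(env.close_job())"
```

```text
the job is handed in; nothing more can be done
None
```

The weighing place is set out and handed in at about 37 s of the 131 s allowed. Left to right, the row is laurel oil, olive oil, scale with the beaker on its pan, then the pink pot with the green pot on top. Every release came at contact, with at most about 7 N on the wrist.

- **Row and spacing:** Everything went down along the line through the pan centre, parallel to the display edge. By the measured arm positions it is within about 1–2 mm of that line. The gaps come to about 3 cm.
- **Pots:** After release, the wrist camera put the green pot within about 1 mm of the pink one.
- **Final look:** The top and scene pictures show everything upright and in one row. The beaker is central on the pan, the castor oil, blue pot, corked jar and yellow and orange look-alikes are where they were, and the arm is clear.
- **A check that disagreed:** The top camera puts the laurel cap about 5 mm nearer the olive oil than the arm's release position does. It erred the same way, by about 4 mm, before I moved the bottle, probably because the cap's side is included in the colour mask. I trusted the arm and wrist reading. If the top camera were right, the gap between the oils would be about 2.5 cm.
- **Not measured at the end:** I checked the olive bottle and the beaker in the final picture only by eye.

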